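# Crank a handwheel to find its heavy side and hold that side down

### The arm

A 6-joint arm with a two-finger parallel gripper is mounted at the origin on a cart in front of the work surface, level with it; the furniture and walls round the work are solid. World frame = base frame: x ahead of the robot, y to its left, z up, the work surface at z = 0. Lengths are in mm, angles in degrees, forces in N, time in s.
With the tool pointing down it reaches from about 325 to 850 mm from the base axis. Payload 4.4 kg.
Tool frame: the origin (TCP) lies at the very end of the fingers, on their centre line; the grasp point (between the pads) lies 19 mm behind it; z points along the fingers, y is the line along which they close (so a half turn about z gives the same grasp; the last joint's range is limited). The gripper opens to 94 mm and grips with 3 to 60 N. Pads are 16 mm wide; open, the fingers measure 119 mm over their backs; the gripper's body (75 mm by 177 mm) begins 78 mm behind the grasp point.
Start: joints at [-78.467, 11.837, 88.321, -0, 79.842, -8.623], TCP at [198.126, -539.79, 205.447] pointing down, gripper open.
Joint ranges: [-156.59, 156.59], [-49.26, 127.26], [12.9, 141.05], [-63.56, 243.56], [4.71, 150.69], [-161.64, 161.64]. Speed limits (degrees/s): [159.86, 159.86, 180, 180, 180, 180].

### API

Orientations are given as [roll, pitch, yaw] about the fixed x, y, z axes, in that order (R = Rz(yaw) Ry(pitch) Rx(roll)).
In Python, from workcell import status, cams, ctrl, nets gives the robot as it stands.
- The arm moves only by the tool play_rows, never from a script. Its argument "increments" is one flat list of numbers, 7 for each row, row after row: the shift along the tool's x, y, z in cm, then the turn, a rotation vector about the tool's x, y, z in rad, then the gripper command: -1 is fully open, 1 is shut, values between are in proportion. A call has 1 to 12 rows; each row is the pose to reach, as a shift and turn from the pose commanded when the call began, along the tool's axes at that moment; what a row does not reach only later rows make up. A row lasts 1/8 s, in which the tool goes at most 62.5 mm and 10.7 degrees, less where a joint would pass 70% of its speed; a pose out of reach is approached as far as the arm can. A call with a gripper value outside its range is refused whole. The fingers move at their own pace and stop on an object; the grip force is fixed at half the most. Time passes only in rows, so rows that repeat a pose let the fingers close. It gives the time, the measured TCP pose, the force, the opening and the grip force at its end, in the units of the state.
- status.sense(): the state, without advancing time (a new reading comes with each control period).
- cams.capture(name): name is "scene" or "side" or "wrist"; returns a dict with "pixels" (384x512x3 uint8, red, green, blue), "camera_matrix" (3x3 intrinsics, pixels), "k1" (the pictures are not rectified: a ray, as slopes to the right and down, at radius r is drawn at 1 + k1 r^2 times it, then the intrinsics apply), "R" (3x3) and "t" (3): a world point X has camera coordinates R X + t. Camera axes: x right, y down, z forward; pixel columns grow to the right and rows downward; lengths in mm; the calibration is good to about 2 mm. A picture is of the moment at which its call begins. There is no depth.
- ctrl.hand_in(): hands the job in; it is judged then, once.
Trained networks look in the newest picture that a camera, given by its name, has taken for a name from the list of things; names that differ only in an ending like _2 or _b are one class to them, and where a whole thing is asked for, a point or a joint stands for the part that bears it (a point fixed in the world has none). Each returns a list of dicts, best first, with "p" (0 to 1); they miss things now and then, are a little off and sometimes report something else, mostly with a low value. They report only what shows in the picture. A call takes as long as a camera call. They do not tell look-alikes from the thing itself.
- nets.recognise(camera, label): "rect" ([left, top, right, bottom] in pixels, round what is visible of it).
- nets.masks_of(camera, label): "mask" (384x512 bool, what is visible of it) and "rect" ([left, top, right, bottom] in pixels, round what is visible of it).
The state is a dict: "clock": time; "qpos": joint angles; "qd": joint speeds; "effort": joint torques, N m; "eef_pos": TCP position; "tool_rot": TCP orientation; "contact_force": force on the tool from outside, world axes, zero at the start; "moment": the same for the moment, N m; "width": opening from 0.0 (shut) to 1.0 (fully open); "grip_force": force on a finger pad.
Only numpy, scipy, OpenCV 4.12 (cv2) and the standard library are available. Lean on these libraries where they do the work, as an engineer would, in place of code of your own. Each camera call takes 0.05 s, during which the arm holds its last target. There are 200 camera calls.

### The job

The cast handwheel on the green bearing stand is heavier on one side of its rim, and nothing shows which. Lift the black handle out of the open mould, slide it fully on to the wheel's crank pin and wind the wheel by it through at least half a turn to feel where the weight lies. Finish still gripping the handle on its pin and holding the wheel still with the heavy side straight down, ready for me to drill it lighter there; leave the can, sanding block and marker alone.

Things in the scene. Friction and masses are not known exactly. Their poses are not given: they have to be found in the camera images.
- handle: Loose black plastic handle: a sleeve 90 mm long, 28 mm in diameter, 70 g. Origin at the middle of its length, on its axis; x runs along the axis towards its open end, whose 16 mm bore is 82 mm deep; the other end is closed. It starts lying level in the mould, x roughly away from the robot, its axis 41 mm above the bench.
- mould: Fixed aluminium book mould, opened flat. Origin on the bench under the middle of the handle, x along its cavity. The half with the handle is 116 (x) by 80 (y) mm, 42 mm high, with 5 mm dowels standing up at x = +-50, y = +30 mm; the handle lies in it to just under half its thickness. The other half, alike but empty, lies centred at y = -86 mm.
- channel (a point): Point in the mould on the handle's axis, same axes as mould. A finger channel runs along y here through both mould halves, open at the ends, 40 mm wide (x = -20 to 20 mm), its floor 29 mm below this point: the handle's middle bridges it, free at both sides, to be taken from above with the fingers closing along y.
- handwheel (a joint): Angle of the handwheel about its level spindle, rad, unlimited: 0 with the crank pin at the top, growing clockwise as the robot sees it (pi/2: pin at the right). Dry drag of 0.30 N m in the stiff bearing keeps the wheel where it is left; turning takes that plus or minus the pull of the heavy side (0.15 to 0.22 N m when level with the spindle), about 1.5 to 10 N at the handle.
- hub (a point): Centre of the wheel's front on the spindle axis, 150 mm above the bench, in the plane where the seated handle ends. Axes turn with the wheel: x along the spindle into the wheel, away from the robot; z from the spindle towards the crank pin. The grey wheel is 140 mm in diameter, its rim 10 to 30 mm behind this plane.
- pin_root (a point): Where the crank pin leaves its 21 mm boss, 52 mm from the spindle axis; axes as hub. The steel pin sticks out 74 mm along -x, 12 mm in diameter, the last 12 mm tapered to 7 mm. Fully home, the handle's open end touches the boss, its middle 45 mm out along -x. It turns loosely on the pin (2 mm play all round), so the hand can keep its orientation while cranking.
- stand: Fixed green bearing stand that carries the wheel, base 150 by 130 mm, origin on the bench, x along the spindle away from the robot; the wheel's front centre is at (-65, 0, 150) mm. The wheel's hidden heavy spot is somewhere in its rim and stays at one place of the wheel, else wheel and pin are balanced: turning gets harder while the heavy side rises, easier while it sinks.
- green_can: Green can, 62x78x129 mm, origin under its middle; a bystander.
- sanding_block: Cork sanding block, 64x102x27 mm, origin under its middle; a bystander.
- marker_blue: Blue marker pen, 130 mm long, lying flat; a bystander.
Not all that is in view belongs to the job. What is meant by the handle is not orange, and is the larger of those in its own colour.

How it is judged (in metres and radians):
On the way, in this order (a step that is already met when the one before it is completed fails the run):
1. the handle is lifted clear of the mould (height (world z) of handle above 0.075 m and contact force between handle and mould below 0.05 N and contact force between the fingers and handle above 2 N), for 0.2 s.
2. the handle is slid home on the crank pin (its open end within 10 mm of the boss) (x of handle in the frame of pin_root between -0.055 and -0.042 m and y of handle in the frame of pin_root between -0.006 and 0.006 m and z of handle in the frame of pin_root between -0.006 and 0.006 m and contact force between the fingers and handle above 2 N), for 0.2 s.
3. the wheel is wound by its handle until the pin is at the far side from where it started (135 degrees round or more) (all of step 2 and distance of pin_root from where it was at the start of the episode above 0.096 m).
At the end, for the whole second after the job is handed in: The fingers still grip the handle (over 2 N), which is on the crank pin with its open end within 10 mm of the boss; the wheel is still, and its heavy side is within 23 degrees of straight down from the spindle (all of step 2 and angle between heavy_spot_c0's own z axis and vertical above 2.74 rad and velocity of joint handwheel between -0.05 and 0.05 rad/s and contact force between handle and mould below 0.05 N); the arm keeps its last pose, push and grip.
It fails at once if a bystander (can, sanding block or marker) is moved more than 25 mm (distance of any of green_can, sanding_block, marker_blue from where it was at the start of the episode above 0.025 m).
It also fails if it takes over 69 s, if anything falls off the work surface, if the arm or the gripper's body presses on something with over 40 N, if the wrist force passes 120 N, or if a joint passes its speed limit or range.

## Working session

There is one attempt and no reset: what is moved stays moved. The work goes in short steps, Python scripts to look and compute and a tool call to move; the robot and the scene stay as the last step left them, time stands still between calls to the robot, and variables do not carry over. Pictures are saved under pics/ and viewed, at most 10 in all, crops included, and the job is handed in when it is done.

Besides the shell and the picture viewer there is one more tool, called after "Request:" by a JSON object that holds its "api" and its "payload", one argument or row to a line. play_rows: Moves the arm, as the interface text tells. Its arguments: {"type":"object","properties":{"increments":{"type":"array"}},"required":["increments"]}

```bash
mkdir -p pics
python3 - <<'E'
from workcell import status,cams,nets
import cv2,numpy as np
s=status.sense();print(s)
ims=[]
for c in ("scene","side"):
    d=cams.capture(c);ims.append(d["pixels"][:,:,::-1])
    print(c,d["camera_matrix"].tolist(),d["k1"],np.round(d["R"],4).tolist(),d["t"])
    for l in ("handle","mould","handwheel","pin_root","stand","green_can","sanding_block","marker_blue"):
        print(l,[(round(r["p"],2),np.round(r["rect"]).tolist()) for r in nets.recognise(c,l)][:4])
    cv2.imwrite(f"pics/{c}0.png",cv2.resize(ims[-1],(800,600)))
E
```

```text
{'clock': 0.0, 'qpos': array([-7.84652438e+01,  1.18840147e+01,  8.84025444e+01,  1.70941174e-03,
        7.98402942e+01, -8.62375684e+00]), 'qd': array([ 0.07540765,  0.04043126, -0.01866411,  0.0987979 ,  0.00461146,
        0.20433774]), 'effort': array([ 8.05403433e-04, -3.70878196e+01, -2.81418353e+01,  6.96955319e-02,
        3.61242355e-02, -1.73556500e-04]), 'eef_pos': array([ 197.98915909, -539.00376953,  204.31178606]), 'tool_rot': array([-1.79874833e+02, -2.06839512e-02,  2.01581870e+01]), 'contact_force': array([-0.74837833,  0.11658108,  0.13846867]), 'moment': array([-0.00888445, -0.004196  , -0.0542457 ]), 'grip_force': 0.0, 'width': 1.0022719136568432}
scene [[423.86129369494256, 0.0, 260.82822181141756], [0.0, 423.86129369494256, 189.96663224091478], [0.0, 0.0, 1.0]] -0.16197013346808153 [[0.7927, -0.6096, -0.0061], [-0.5024, -0.6476, -0.5728], [0.3452, 0.4571, -0.8197]] [-465.00553872  393.71305995 1094.32005037]
handle [(0.71, [259.0, 258.0, 290.0, 285.0]), (0.67, [228.0, 247.0, 245.0, 255.0]), (0.65, [255.0, 216.0, 268.0, 231.0]), (0.59, [251.0, 250.0, 320.0, 323.
[... 523 characters left out ...]
0, 0.0, 1.0]] 0.012923939081697696 [[-0.9559, -0.2935, -0.0073], [-0.2428, 0.8045, -0.542], [0.1649, -0.5163, -0.8404]] [ 581.77136484  211.10212604 1244.45395185]
handle [(0.75, [282.0, 170.0, 305.0, 178.0]), (0.4, [253.0, 209.0, 269.0, 214.0])]
mould [(0.82, [276.0, 148.0, 315.0, 189.0])]
handwheel [(0.56, [213.0, 205.0, 248.0, 250.0])]
pin_root [(0.58, [212.0, 207.0, 247.0, 247.0]), (0.48, [280.0, 171.0, 308.0, 181.0])]
stand [(0.88, [177.0, 205.0, 250.0, 267.0]), (0.59, [276.0, 146.0, 316.0, 190.0]), (0.37, [208.0, 204.0, 251.0, 249.0])]
green_can [(0.68, [243.0, 114.0, 269.0, 148.0])]
sanding_block [(0.56, [238.0, 158.0, 266.0, 182.0])]
marker_blue [(0.79, [195.0, 292.0, 235.0, 317.0])]
```

View pics/scene0.png

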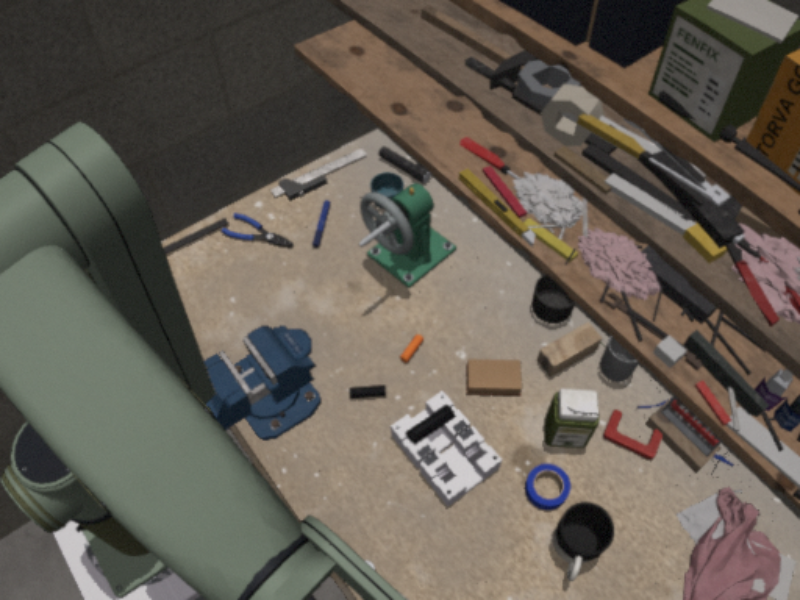

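View pics/side0.png

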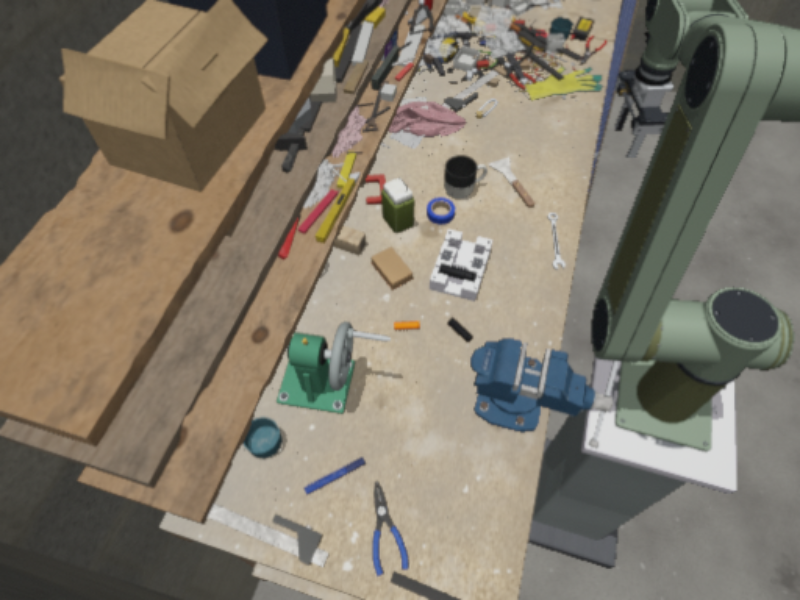

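The scene view shows the mould with the handle at about (275,272) in 512-px coordinates, and the wheel at (248,142) with its pin pointing towards the robot. The side view has the handle at (293,173) and the wheel at (219,227), pin tip at about (249,217). A smaller black decoy and an orange one lie loose nearby.

```bash
cat > h.py <<'E'
import numpy as np,cv2
from scipy.spatial.transform import Rotation as Ro
def und(d,uv): return cv2.undistortPoints(np.array(uv,float).reshape(-1,1,2),d["camera_matrix"],np.array([d["k1"],0,0,0.]))[:,0]
def atz(d,uv,z):
    n=und(d,uv);r=np.c_[n,np.ones(len(n))]@d["R"];c=-d["R"].T@d["t"]
    return c+r*((z-c[2])/r[:,2])[:,None]
def proj(d,X):
    return cv2.projectPoints(np.array(X,float).reshape(-1,1,3),cv2.Rodrigues(d["R"])[0],np.array(d["t"],float),d["camera_matrix"],np.array([d["k1"],0,0,0.]))[0][:,0]
def tri(d1,u1,d2,u2):
    P=[np.c_[d["R"],d["t"]] for d in (d1,d2)]
    X=cv2.triangulatePoints(P[0],P[1],und(d1,u1).T,und(d2,u2).T);return (X[:3]/X[3]).T
def rel(s,p,R=None):
    "shift cm & rotvec to reach TCP pos p (mm), R matrix from sensed pose"
    R0=Ro.from_euler("xyz",s["tool_rot"],degrees=True)
    dp=R0.inv().apply(np.array(p)-s["eef_pos"])/10
    rv=(R0.inv()*R).as_rotvec() if R is not None else np.zeros(3)
    return np.round(dp,2),np.round(rv,3)
E
python3 - <<'E'
from h import *
from workcell import cams,nets
a=cams.capture("scene");b=cams.capture("side")
w=cams.capture("wrist")
for d,c in((a,"scene"),(b,"side")):
    for l in ("handle","mould"):
        for m in nets.masks_of(c,l)[:4]:
            v,u=np.nonzero(m["mask"]);g=[u.mean(),v.mean()]
            e=np.linalg.eigh(np.cov(np.c_[u,v].T))[1][:,1]*10
            P=atz(d,[g,np.add(g,e),np.subtract(g,e)],41)
            print(c,l,round(m["p"],2),np.round(g),P[0].round(),"yaw",np.degrees(np.arctan2(*(P[1]-P[2])[[1,0]])).round(1))
print("pin tip",tri(a,[362*.64,243*.64],b,[389*.64,339*.64]))
print("pin root",tri(a,[392*.64,227*.64],b,[352*.64,333*.64]))
print("wheel",tri(a,[388*.64,222*.64],b,[342*.64,355*.64]))
for l,sc,si in(("can",(572,420),(398,205)),("block",(494,377),(391,267)),("marker",(321,223),(335,475))):
    print(l,tri(a,np.multiply(sc,.64),b,np.multiply(si,.64)))
# stand base corners scene
print("base",atz(a,np.multiply([(369,252),(408,284),(455,243)],.64),8),atz(b,np.multiply([(278,402),(350,411),(358,352)],.64),8))
print("wrist",np.linalg.det(w["R"]),w["R"].round(3),w["t"],w["camera_matrix"][0])
E
```

```text
scene handle 0.75 [274. 272.] [ 505. -168.   41.] yaw 179.4
scene handle 0.5 [235. 250.] [458. -47.  41.] yaw 147.8
scene handle 0.48 [263. 223.] [576. -23.  41.] yaw -158.5
scene mould 0.71 [286. 289.] [ 499. -226.   41.] yaw -86.1
side handle 0.64 [260. 207.] [581.   6.  41.] yaw 22.4
side handle 0.45 [293. 174.] [ 505. -171.   41.] yaw -0.9
side mould 0.86 [295. 169.] [ 504. -197.   41.] yaw 82.2
pin tip [[583.25035935 133.23655602 192.8817873 ]]
pin root [[656.67197089 137.3056606  183.25381573]]
wheel [[670.04222342 173.86370111 152.80570881]]
can [[ 702.33854564 -322.10280271   57.97132389]]
block [[ 670.62711605 -157.87113187   13.140733  ]]
marker [[625.15246508 367.90421176   9.81213688]]
base [[663.05401963 235.48141498   8.        ]
 [677.39633018 116.41989142   8.        ]
 [825.41280298 141.1820262    8.        ]] [[798.16853986 255.90478973   8.        ]
 [641.5599447  230.05130873   8.        ]
 [671.94806373  90.16578093   8.        ]]
wrist 1.0000000000000029 [[ 0.344 -0.939 -0.001]
 [-0.911 -0.334  0.241]
 [-0.226 -0.082 -0.971]] [-573.25843464  -24.62494247  390.43061086] [264.35124082   0.         251.16858853]
```

Request:
{"api": "play_rows", "payload": {
  "increments": [41.6,-24.2,5.5,0,0,0.352,-1,41.6,-24.2,5.5,0,0,0.352,-1,41.6,-24.2,5.5,0,0,0.352,-1,41.6,-24.2,5.5,0,0,0.352,-1,41.6,-24.2,5.5,0,0,0.352,-1,41.6,-24.2,5.5,0,0,0.352,-1,41.6,-24.2,5.5,0,0,0.352,-1,41.6,-24.2,5.5,0,0,0.352,-1,41.6,-24.2,5.5,0,0,0.352,-1,41.6,-24.2,5.5,0,0,0.352,-1,41.6,-24.2,5.5,0,0,0.352,-1,41.6,-24.2,5.5,0,0,0.352,-1]
}}

```text
clock: 2.75
eef_pos: [504.8, -170.5, 150.7]
tool_rot: [180.0, -0.0, -0.1]
contact_force: [0.3, 0.3, -0.4]
width: 1.002
grip_force: 0.0
```

Run:
```python
from h import *
from workcell import cams,nets,status
s=status.sense();print(s["clock"],s["eef_pos"],s["tool_rot"],s["contact_force"])
for k,c in enumerate(("wrist","scene")):
    w=cams.capture(c)
    cv2.imwrite(f"pics/{c}1.png",cv2.resize(w["pixels"][:,:,::-1],(800,600)) if k==0 else cv2.resize(w["pixels"][60:220,180:390,::-1],(788,600),interpolation=cv2.INTER_CUBIC))
    for m in nets.masks_of(c,"handle")[:3]:
        v,u=np.nonzero(m["mask"]);g=[u.mean(),v.mean()]
        e=np.linalg.eigh(np.cov(np.c_[u,v].T))[1][:,1]*10
        P=atz(w,[g,np.add(g,e),np.subtract(g,e)],48)
        print(c,round(m["p"],2),np.round(g),m["rect"],P[0].round(1),"yaw",np.degrees(np.arctan2(*(P[1]-P[2])[[1,0]])).round(1))
```

```text
2.75 [ 504.78256169 -170.49054419  150.71634865] [ 1.79982013e+02 -1.96656895e-02 -1.36836549e-01] [ 0.27556493  0.27777488 -0.39524711]
wrist 0.84 [249. 188.] [236.9, 148.9, 263.9, 229.4] [ 507.8 -166.5   48. ] yaw 178.8
wrist 0.78 [114. 115.] [96.4, 91.5, 135.2, 142.0] [585.6 -27.1  48. ] yaw -158.8
wrist 0.67 [144. 216.] [126.8, 191.2, 162.8, 240.4] [476.2 -48.2  48. ] yaw 147.7
scene 0.83 [273. 273.] [258.9, 262.4, 284.5, 283.2] [ 497.1 -169.7   48. ] yaw 179.7
scene 0.7 [235. 250.] [225.7, 248.3, 246.5, 254.1] [456.3 -49.8  48. ] yaw 149.3
```

View pics/wrist1.png

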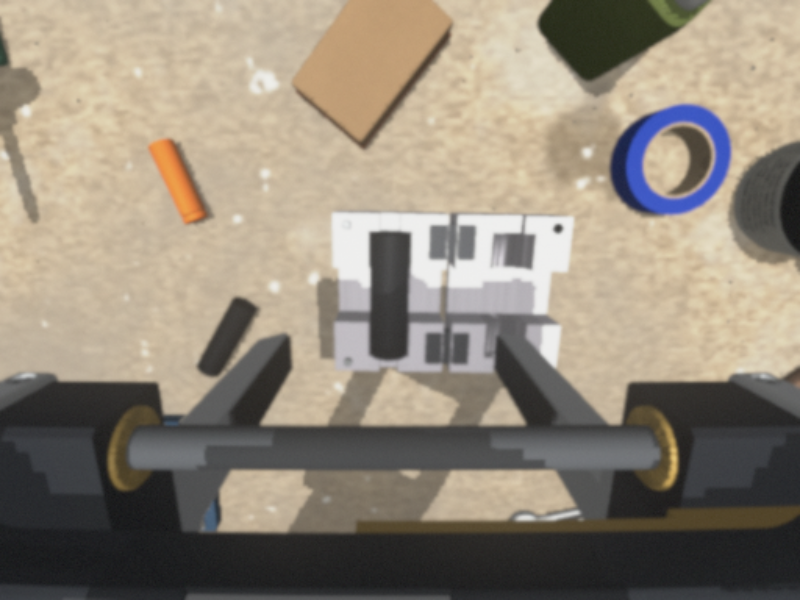

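The wrist view shows the black handle at about (249,188) in 512-px coordinates, running along world x and bridging the channel, with the fingers centred on it. I'm gripping it about 5 mm towards its closed end.

Request:
{"api": "play_rows", "payload": {
  "increments": [-0.5,-0.25,4,0,0,0.015,-1,-0.5,-0.25,8,0,0,0.015,-1,-0.5,-0.25,11,0,0,0.015,-1,-0.5,-0.25,12.85,0,0,0.015,-1,-0.5,-0.25,12.85,0,0,0.015,-1,-0.5,-0.25,12.85,0,0,0.015,1,-0.5,-0.25,12.85,0,0,0.015,1,-0.5,-0.25,12.85,0,0,0.015,1,-0.5,-0.25,12.85,0,0,0.015,1,-0.5,-0.25,12.85,0,0,0.015,1,-0.5,-0.25,12.85,0,0,0.015,1,-0.5,-0.25,12.85,0,0,0.015,1]
}}

```text
clock: 4.45
eef_pos: [500.3, -167.0, 22.0]
tool_rot: [180.0, -0.0, -0.9]
contact_force: [-1.3, -7.9, 2.9]
width: 0.295
grip_force: 4.4
```

Request:
{"api": "play_rows", "payload": {
  "increments": [0,0,0,0,0,0,1,0,0,-2,0,0,0,1,0,0,-6,0,0,0,1,0,0,-12,0,0,0,1,0,0,-18,0,0,0,1,0,0,-18,0,0,0,1,0,0,-18,0,0,0,1]
}}

```text
clock: 5.32
eef_pos: [499.6, -166.2, 201.0]
tool_rot: [-179.9, 0.1, -0.9]
contact_force: [-0.6, 0.2, -1.2]
width: 0.286
grip_force: 30.0
```

Run:
```python
from h import *
from workcell import cams,nets,status
s=status.sense();print(s["clock"],s["eef_pos"],s["tool_rot"],s["contact_force"],s["width"],s["grip_force"])
for k,c in enumerate(("scene","side","wrist")):
    w=cams.capture(c)
    if k==0: A=cv2.resize(w["pixels"][105:205,215:315,::-1],(400,400),interpolation=cv2.INTER_CUBIC)
    if k==1: B=cv2.resize(w["pixels"][180:280,165:265,::-1],(400,400),interpolation=cv2.INTER_CUBIC)
    if k==2: cv2.imwrite("pics/w2.png",cv2.resize(w["pixels"][:,:,::-1],(800,600)))
cv2.imwrite("pics/pair.png",np.hstack([A,B]))
```

```text
5.325 [ 499.55931405 -166.23041849  201.04029922] [-1.79943895e+02  7.69558707e-02 -8.67818047e-01] [-0.59919758  0.21866263 -1.2155006 ] 0.28622191881038445 29.997148172697052
```

View pics/pair.png

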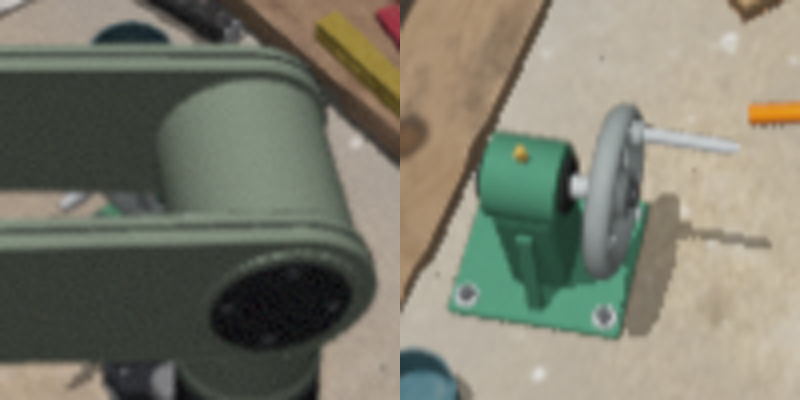

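View pics/w2.png

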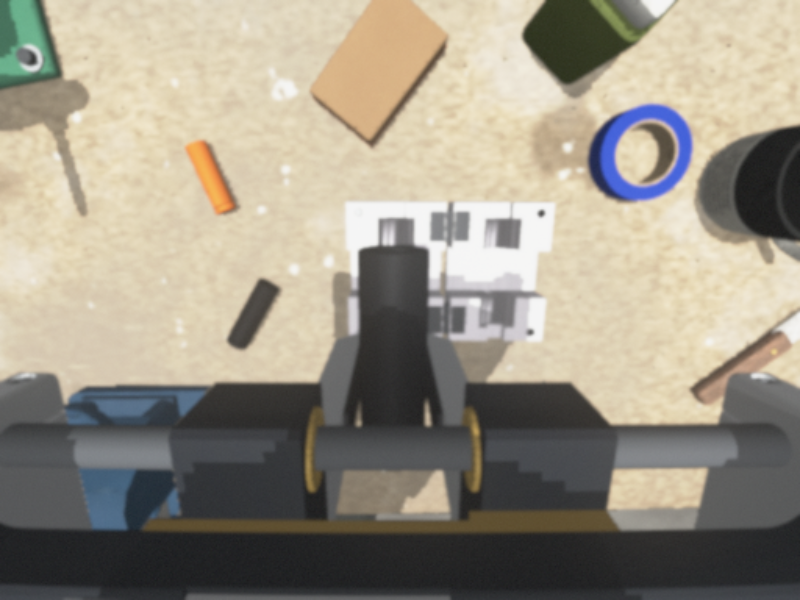

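The handle is held, with its open end forward at about (393,250) in the 800-px view. Next I'm moving in front of the wheel so the wrist camera can see the pin from above.

Request:
{"api": "play_rows", "payload": {
  "increments": [-1,-5,-3,0,0,-0.06,1,-2.5,-15,-6,0,0,-0.181,1,-2.5,-30,-6,0,0,-0.181,1,-2.5,-30,-6,0,0,-0.181,1,-2.5,-30,-6,0,0,-0.181,1,-2.5,-30,-6,0,0,-0.181,1,-2.5,-30,-6,0,0,-0.181,1,-2.5,-30,-6,0,0,-0.181,1,-2.5,-30,-6,0,0,-0.181,1]
}}

```text
clock: 6.6
eef_pos: [479.9, 132.2, 261.5]
tool_rot: [180.0, 0.0, 9.4]
contact_force: [-0.2, -0.5, 0.2]
width: 0.279
grip_force: 30.0
```

Run:
```python
from h import *
from workcell import cams,nets,status
import pickle
s=status.sense();print(s["clock"],s["eef_pos"],s["tool_rot"],s["contact_force"],s["width"],s["grip_force"])
D={c:cams.capture(c) for c in("wrist","side","scene")}
pickle.dump((s,D),open("d3.pkl","wb"))
cv2.imwrite("pics/w3.png",cv2.resize(D["wrist"]["pixels"][:,:,::-1],(800,600),interpolation=cv2.INTER_CUBIC))
```

```text
6.6 [479.89772303 132.15929298 261.53390414] [1.79995379e+02 4.78331766e-02 9.35329098e+00] [-0.20837771 -0.45829675  0.15771654] 0.2790733067975682 29.997030696831644
```

View pics/w3.png

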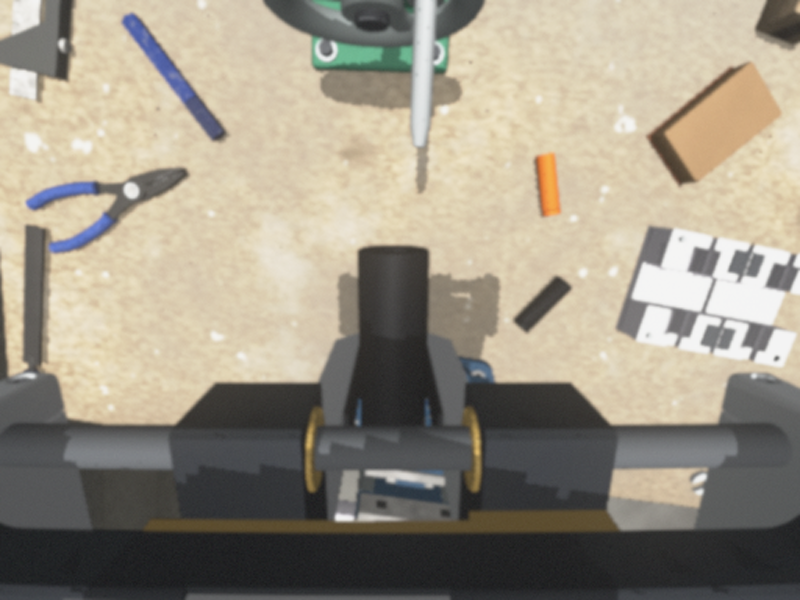

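The wrist view (800 px) shows the pin from above: tip at (421,145), axis running up to (426,5), and the stand's front base corners at about (312,69) and (447,72). Now I fit the stand pose and pin angle to all three views.

```bash
cat > fit.py <<'E'
from h import *
import pickle
from scipy.optimize import least_squares
s,D=pickle.load(open("d3.pkl","rb"))
W,S,C=D["wrist"],D["side"],D["scene"]
k=.64
sc=lambda x,y:((x-400)/4+165,y/4+180)
# obs: (cam, id, uv, weight)
tip=[(W,(421*k,145*k)),(S,sc(738,148)),(C,(361.5*k,244*k))]
ax=[(W,(426*k,6*k)),(W,(423.5*k,70*k)),(S,sc(650,134)),(S,sc(695,142)),(C,(378*k,234*k)),(C,(388*k,229*k))]
cor=[(W,(-75,65),(312*k,69*k)),(W,(-75,-65),(447*k,72*k)),(S,(75,65),sc(450,308)),(S,(-75,65),sc(620,338)),(S,(-75,-65),sc(650,205)),
 (C,(-75,65),(369*k,252*k)),(C,(-75,-65),(408*k,284*k)),(C,(75,-65),(455*k,243*k))]
def geo(p):
    x,y,yaw,th,zb=p[:5];c,s_=np.cos(yaw),np.sin(yaw)
    X=np.array([c,s_,0]);Y=np.array([-s_,c,0]);O=np.array([x,y,0.])
    hub=O-65*X+[0,0,150]
    root=hub+52*(np.cos(th)*np.array([0,0,1])-np.sin(th)*Y)
    return X,Y,O,hub,root
def res(p):
    X,Y,O,hub,root=geo(p);r=[]
    for d,uv in tip: r+=list(proj(d,root-74*X)[0]-uv)
    for d,uv in ax:
        a,b=proj(d,[root,root-74*X]);n=np.array([-(b-a)[1],(b-a)[0]]);n/=np.linalg.norm(n);r.append(n@(np.array(uv)-a))
    for d,(u,v),uv in cor: r+=list(.4*(proj(d,O+u*X+v*Y+[0,0,p[4]])[0]-uv))
    return r
if __name__=="__main__":
    f=least_squares(res,[735,170,.16,.85,8],loss="soft_l1");print(f.x,np.degrees(f.x[2:4]));print(np.round(f.fun,1))
    X,Y,O,hub,root=geo(f.x);print("hub",hub,"root",root,"tip",root-74*X)
    sd=np.sqrt(np.diag(np.linalg.inv(f.jac.T@f.jac)));print(sd)
    print("tri tip WS",tri(W,tip[0][1],S,tip[1][1]),"CS",tri(C,tip[2][1],S,tip[1][1]))
    cv2.imwrite("pics/fit.png",np.hstack([cv2.resize(W["pixels"][0:110,180:300,::-1],(480,440)),]))
    # held handle: axis via wrist picture at grasp depth
    z=s["eef_pos"][2]+19
    print("handle front edges/top",atz(W,[(358*k,255*k),(428*k,255*k)],z))
E
python3 fit.py
```

```text
[7.16390587e+02 1.84827608e+02 1.19321743e-01 7.19510427e-01
 3.59830543e+01] [ 6.83663229 41.22491077]
[-0.3 -3.7 -1.2  0.4 -0.9  0.6  1.2  0.6 -0.7 -0.4 -1.1 -2.3 -2.2  3.3
  0.2  4.3  1.1 -0.5  1.8 -0.5  2.1 -1.2 -3.4 -0.8 -2.4  0.1 -1.4  0.3]
hub [651.85276244 177.09008582 150.        ] root [655.93208637 143.0648915  189.11067972] tip [582.45825574 134.25602026 189.11067972]
[3.23453576 2.7707633  0.0214486  0.067077   7.57728291]
tri tip WS [[578.89570756 133.59843899 192.4067273 ]] CS [[581.67050084 132.48667823 192.02732858]]
handle front edges/top [[524.28097777 154.56083545 280.53390414]
 [528.69325242 127.70514512 280.53390414]]
```

```bash
sed -i 's/proj(d,O+u\*X+v\*Y+\[0,0,p\[4\]\])/proj(d,O+(u+p[5])*X+v*Y+[0,0,p[4]])/; s/\[735,170,.16,.85,8\]/[735,170,.16,.85,8,0]/; s/    return r$/    return r+[(p[4]-10)\/3]/' fit.py; python3 fit.py
python3 - <<'E'
import cv2,pickle,numpy as np
s,D=pickle.load(open("d3.pkl","rb"))
f=lambda d,a,b,c,e:cv2.resize(D[d]["pixels"][b:e,a:c,::-1],(400,400),interpolation=cv2.INTER_CUBIC)
cv2.imwrite("pics/det.png",np.hstack([f("wrist",200,0,300,100),f("scene",215,105,295,185)]))
E
```

```text
[7.12743434e+02 1.83814044e+02 1.36373087e-01 6.56097135e-01
 1.02441624e+01 2.36124001e+01] [ 7.81360235 37.59159681]
[ 0.1 -0.3 -0.1  0.1 -1.7  0.9  0.4  0.4 -0.6 -0.1 -1.6 -2.9 -0.4 -0.3
  0.1 -0.1 -0.5  0.5 -0.2  0.1 -0.1 -0.3 -1.4 -0.  -0.4  0.6  0.1  0.8
  0.1]
hub [648.34692082 174.97724327 150.        ] root [652.65948421 143.55025285 191.20371428] tip [579.34653034 133.48989529 191.20371428]
[1.06606638 2.18899017 0.01478617 0.05701008 2.81332587 2.47935115]
tri tip WS [[578.89570756 133.59843899 192.4067273 ]] CS [[581.67050084 132.48667823 192.02732858]]
handle front edges/top [[524.28097777 154.56083545 280.53390414]
 [528.69325242 127.70514512 280.53390414]]
```

View pics/det.png

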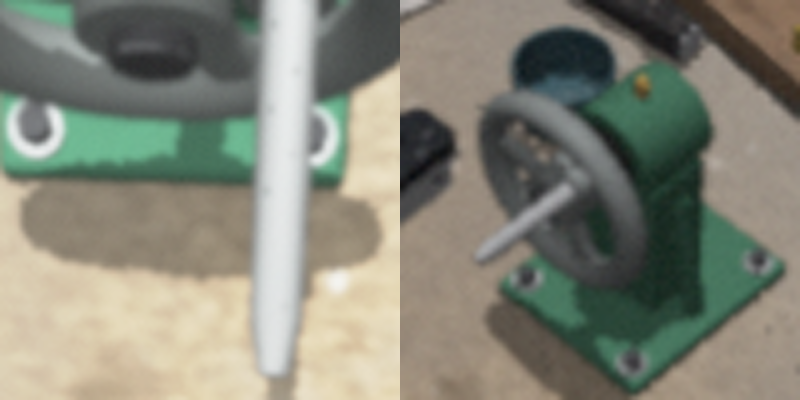

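The crops show the pin tip at about (268.5,93.5) in the wrist image and (230.6,156.4) in the scene image; I'll refit with these finer points, adding the dark hub nut.

```bash
python3 - <<'E'
t=open("fit.py").read()
a=t.index("tip=[");b=t.index("def geo")
t=t[:a]+'''wc=lambda x,y:(x/4+200,y/4)
cc=lambda x,y:((x-400)/5+215,y/5+105)
tip=[(W,wc(274,374)),(S,sc(738,148)),(C,cc(478,258))]
ax=[(W,wc(287,0)),(W,wc(280,200)),(S,sc(650,134)),(S,sc(695,142)),(C,cc(560,198)),(C,cc(528,220))]
cor=[(W,(-75,65),wc(3,178)),(W,(-75,-65),wc(342,187)),(S,(75,65),sc(450,308)),(S,(-75,65),sc(620,338)),(S,(-75,-65),sc(650,205)),
 (C,(-75,65),cc(500,285)),(C,(-75,-65),cc(632,392)),(C,(75,-65),cc(782,268))]
'''+t[b:]
t=t.replace("    return r+[","    r.append(.7*(proj(W,hub)[0][0]-238))\n    return r+[")
open("fit.py","w").write(t)
E
python3 fit.py
```

```text
[7.12117474e+02 1.83050465e+02 1.34910198e-01 6.22632250e-01
 9.29313729e+00 2.35521990e+01] [ 7.72978496 35.67420013]
[ 0.1 -0.2  0.   0.3 -1.4  0.2  0.5  0.3 -0.6 -0.2 -1.  -0.7 -0.6 -0.1
  0.4  0.  -0.4  0.5 -0.1  0.1  0.1 -0.3 -0.9 -0.1 -0.5  0.1  0.  -0.3
  0.1 -0.2]
hub [647.70810209 174.30787835 150.        ] root [651.78687158 144.25830541 192.24200286] tip [578.45927897 134.30520732 192.24200286]
[1.0223591  1.4368432  0.0143042  0.03446738 2.88218202 2.42920447]
tri tip WS [[578.27126769 134.42580847 194.02514293]] CS [[580.48556426 132.72642662 191.70459377]]
handle front edges/top [[524.28097777 154.56083545 280.53390414]
 [528.69325242 127.70514512 280.53390414]]
```

Request:
{"api": "play_rows", "payload": {
  "increments": [0,1.2,4,0,0,0.029,1,0,1.2,8,0,0,0.029,1,3.4,1.25,8.8,0,0,0.029,1,3.4,1.25,8.8,0,0,0.029,1,3.4,1.25,8.8,0,0,0.029,1,3.4,1.25,8.8,0,0,0.029,1]
}}

```text
clock: 7.5
eef_pos: [515.6, 126.8, 175.0]
tool_rot: [180.0, -0.1, 7.8]
contact_force: [-0.3, -0.7, -1.4]
width: 0.28
grip_force: 30.0
```

Run:
```python
from h import *
from workcell import cams,status
s=status.sense();print(s["clock"],s["eef_pos"],s["tool_rot"],s["contact_force"])
W=cams.capture("wrist");S=cams.capture("side")
f=lambda d,a,b,c,e:cv2.resize(d["pixels"][b:e,a:c,::-1],(400,400),interpolation=cv2.INTER_CUBIC)
cv2.imwrite("pics/al.png",np.hstack([f(W,190,80,310,200),f(S,200,170,300,270)]))
R=Ro.from_euler("xyz",s["tool_rot"],degrees=True).as_matrix()
g=s["eef_pos"]-19*R[:,2]
P=[g+R[:,0]*t for t in(-40,50,63,137)]
print("W",proj(W,P),"S",proj(S,P))
```

```text
7.5 [515.5534914  126.78675395 174.95504559] [ 1.79995177e+02 -8.62610969e-02  7.83140964e+00] [-0.33500871 -0.6840923  -1.35970332]
W [[253.46076553 289.51383026]
 [253.7095195  158.82625373]
 [253.74822452 136.94915579]
 [253.97654426  -3.9669913 ]] S [[283.32097593 222.02168402]
 [253.81861938 217.89206182]
 [249.59403684 217.30107605]
 [225.71722783 213.96256818]]
```

View pics/al.png

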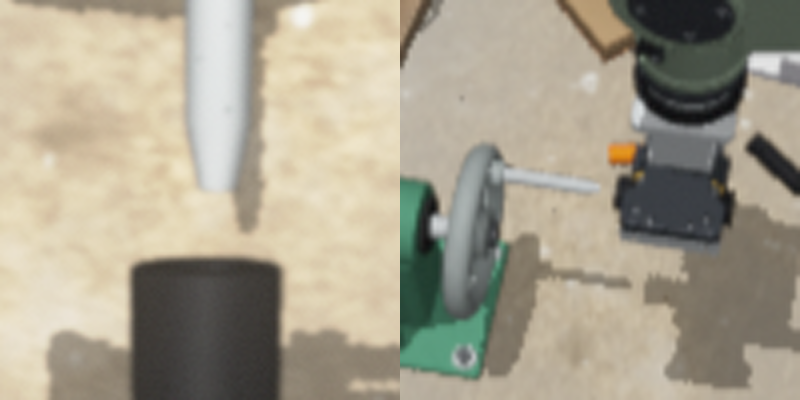

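The handle's axis is at crop column 206 and the pin's at 218, so the handle needs to shift about 2.2 mm right. The gap is about 14 mm and the height agrees in the side view.

Request:
{"api": "play_rows", "payload": {
  "increments": [0,0.22,0,0,0,0,1,0.8,0.22,0,0,0,0,1,1.4,0.22,0,0,0,0,1,2,0.22,0,0,0,0,1,2.6,0.22,0,0,0,0,1,3.2,0.22,0,0,0,0,1,3.2,0.22,0,0,0,0,1]
}}

```text
clock: 8.48
eef_pos: [547.9, 129.1, 173.9]
tool_rot: [-180.0, -0.0, 7.8]
contact_force: [0.1, -0.9, -0.4]
width: 0.279
grip_force: 30.0
```

Request:
{"api": "play_rows", "payload": {
  "increments": [0.7,0,0,0,0,0,1,1.4,0,0,0,0,0,1,2.1,0,0,0,0,0,1,2.8,0,0,0,0,0,1,3.5,0,0,0,0,0,1,3.5,0,0,0,0,0,1]
}}

```text
clock: 9.22
eef_pos: [582.6, 133.8, 173.9]
tool_rot: [180.0, -0.0, 7.8]
contact_force: [0.3, 0.3, -0.9]
width: 0.283
grip_force: 30.0
```

Going well, with no contact force. The last ~20 mm in smaller steps to feel for the boss.

Request:
{"api": "play_rows", "payload": {
  "increments": [0.5,0,0,0,0,0,1,1,0,0,0,0,0,1,1.5,0,0,0,0,0,1,1.7,0,0,0,0,0,1,1.7,0,0,0,0,0,1]
}}

```text
clock: 9.85
eef_pos: [599.0, 136.1, 173.9]
tool_rot: [-180.0, 0.0, 7.8]
contact_force: [-0.2, 0.1, -1.0]
width: 0.285
grip_force: 30.0
```

Request:
{"api": "play_rows", "payload": {
  "increments": [0.2,0,0,0,0,0,1,0.2,0,0,0,0,0,1]
}}

```text
clock: 10.1
eef_pos: [601.0, 136.4, 174.0]
tool_rot: [180.0, -0.0, 7.8]
contact_force: [-0.2, -0.0, -1.6]
width: 0.282
grip_force: 30.0
```

Request:
{"api": "play_rows", "payload": {
  "increments": [0.2,0,0,0,0,0,1,0.2,0,0,0,0,0,1]
}}

```text
clock: 10.35
eef_pos: [601.7, 136.6, 173.7]
tool_rot: [-180.0, 0.2, 7.8]
contact_force: [-5.2, -0.4, 1.1]
width: 0.283
grip_force: 30.0
```

The boss is felt at −5 N, so the handle is seated. I'll back off slightly to avoid rubbing and work out circle increments about the hub.

```bash
cat > circ.py <<'E'
import numpy as np,sys
# circ start step n_rows ncalls ; tool y to the right, tool z down
t0,st,n,m=float(sys.argv[1]),float(sys.argv[2]),int(sys.argv[3]),int(sys.argv[4])
def P(t): t=np.radians(t);return 5.2*np.array([np.sin(t),-np.cos(t)])
for c in range(m):
    a=t0+c*st*n
    print(a,"->",a+st*n,[[float(v) for v in np.round(P(a+st*k)-P(a),2)] for k in range(1,n+1)])
E
python3 circ.py 35.7 7.5 4 12
```

```text
35.7 -> 65.7 [[0.53, 0.43], [0.99, 0.93], [1.39, 1.48], [1.7, 2.08]]
65.7 -> 95.7 [[0.24, 0.64], [0.39, 1.3], [0.46, 1.98], [0.43, 2.66]]
95.7 -> 125.7 [[-0.11, 0.67], [-0.31, 1.32], [-0.59, 1.94], [-0.95, 2.52]]
125.7 -> 155.7 [[-0.43, 0.53], [-0.93, 0.99], [-1.48, 1.39], [-2.08, 1.7]]
155.7 -> 185.7 [[-0.64, 0.24], [-1.3, 0.39], [-1.98, 0.46], [-2.66, 0.43]]
185.7 -> 215.7 [[-0.67, -0.11], [-1.32, -0.31], [-1.94, -0.59], [-2.52, -0.95]]
215.7 -> 245.7 [[-0.53, -0.43], [-0.99, -0.93], [-1.39, -1.48], [-1.7, -2.08]]
245.7 -> 275.7 [[-0.24, -0.64], [-0.39, -1.3], [-0.46, -1.98], [-0.43, -2.66]]
275.7 -> 305.7 [[0.11, -0.67], [0.31, -1.32], [0.59, -1.94], [0.95, -2.52]]
305.7 -> 335.7 [[0.43, -0.53], [0.93, -0.99], [1.48, -1.39], [2.08, -1.7]]
335.7 -> 365.7 [[0.64, -0.24], [1.3, -0.39], [1.98, -0.46], [2.66, -0.43]]
365.7 -> 395.7 [[0.67, 0.11], [1.32, 0.31], [1.94, 0.59], [2.52, 0.95]]
```

Request:
{"api": "play_rows", "payload": {
  "increments": [-0.3,0,0,0,0,0,1,-0.3,0,0,0,0,0,1,-0.3,0,0,0,0,0,1]
}}

```text
clock: 10.72
eef_pos: [600.3, 136.3, 174.1]
tool_rot: [180.0, -0.1, 7.8]
contact_force: [0.4, 0.3, -0.7]
width: 0.279
grip_force: 30.0
```

Request:
{"api": "play_rows", "payload": {
  "increments": [0,0.53,0.43,0,0,0,1,0,0.99,0.93,0,0,0,1,0,1.39,1.48,0,0,0,1,0,1.7,2.08,0,0,0,1]
}}

```text
clock: 11.22
eef_pos: [603.1, 119.0, 153.7]
tool_rot: [180.0, -0.1, 7.8]
contact_force: [-0.7, 1.7, 6.1]
width: 0.283
grip_force: 30.0
```

Request:
{"api": "play_rows", "payload": {
  "increments": [0,0.24,0.64,0,0,0,1,0,0.39,1.3,0,0,0,1,0,0.46,1.98,0,0,0,1,0,0.43,2.66,0,0,0,1]
}}

```text
clock: 11.72
eef_pos: [603.9, 114.1, 127.6]
tool_rot: [179.9, -0.1, 7.8]
contact_force: [-0.5, 0.6, 8.6]
width: 0.285
grip_force: 30.0
```

Request:
{"api": "play_rows", "payload": {
  "increments": [0,-0.11,0.67,0,0,0,1,0,-0.31,1.32,0,0,0,1,0,-0.59,1.94,0,0,0,1,0,-0.95,2.52,0,0,0,1]
}}

```text
clock: 12.22
eef_pos: [603.3, 121.4, 102.7]
tool_rot: [179.7, -0.2, 7.8]
contact_force: [-0.7, -3.2, 7.6]
width: 0.277
grip_force: 30.0
```

Request:
{"api": "play_rows", "payload": {
  "increments": [0,-0.43,0.53,0,0,0,1,0,-0.93,0.99,0,0,0,1,0,-1.48,1.39,0,0,0,1,0,-2.08,1.7,0,0,0,1]
}}

```text
clock: 12.72
eef_pos: [600.7, 139.9, 84.7]
tool_rot: [179.5, -0.1, 7.8]
contact_force: [2.3, -9.5, 2.8]
width: 0.279
grip_force: 30.0
```

Request:
{"api": "play_rows", "payload": {
  "increments": [0,-0.64,0.24,0,0,0,1,0,-1.3,0.39,0,0,0,1,0,-1.98,0.46,0,0,0,1,0,-2.66,0.43,0,0,0,1]
}}

```text
clock: 13.22
eef_pos: [595.8, 165.7, 78.0]
tool_rot: [179.4, 0.1, 7.8]
contact_force: [4.8, -9.7, -5.8]
width: 0.284
grip_force: 30.0
```

Request:
{"api": "play_rows", "payload": {
  "increments": [0,-0.67,0.0,0,0,0,1,0,-1.32,-0.2,0,0,0,1,0,-1.94,-0.47,0,0,0,1,0,-2.52,-0.8,0,0,0,1]
}}

```text
clock: 13.72
eef_pos: [590.7, 191.6, 84.9]
tool_rot: [179.6, 0.3, 7.8]
contact_force: [2.4, -6.4, -5.4]
width: 0.285
grip_force: 30.0
```

Request:
{"api": "play_rows", "payload": {
  "increments": [0,-0.53,-0.43,0,0,0,1,0,-0.99,-0.93,0,0,0,1,0,-1.39,-1.48,0,0,0,1,0,-1.7,-2.08,0,0,0,1]
}}

```text
clock: 14.22
eef_pos: [587.7, 213.0, 107.8]
tool_rot: [180.0, 0.2, 7.8]
contact_force: [-1.8, -3.0, -6.5]
width: 0.279
grip_force: 30.0
```

Request:
{"api": "play_rows", "payload": {
  "increments": [0,-0.24,-0.64,0,0,0,1,0,-0.39,-1.3,0,0,0,1,0,-0.46,-1.98,0,0,0,1,0,-0.43,-2.66,0,0,0,1]
}}

```text
clock: 14.72
eef_pos: [589.3, 218.7, 136.7]
tool_rot: [-179.9, -0.1, 7.9]
contact_force: [-1.4, 1.0, -4.5]
width: 0.282
grip_force: 30.0
```

Request:
{"api": "play_rows", "payload": {
  "increments": [0,0.11,-0.67,0,0,0,1,0,0.31,-1.32,0,0,0,1,0,0.59,-1.94,0,0,0,1,0,0.95,-2.52,0,0,0,1]
}}

```text
clock: 15.22
eef_pos: [590.5, 208.4, 161.6]
tool_rot: [-180.0, -0.1, 7.8]
contact_force: [0.3, 2.3, -1.3]
width: 0.283
grip_force: 30.0
```

Request:
{"api": "play_rows", "payload": {
  "increments": [0,0.43,-0.53,0,0,0,1,0,0.93,-0.99,0,0,0,1,0,1.48,-1.39,0,0,0,1,0,2.08,-1.7,0,0,0,1]
}}

```text
clock: 15.72
eef_pos: [593.0, 187.2, 178.1]
tool_rot: [-180.0, -0.0, 7.8]
contact_force: [-0.8, 3.6, -0.5]
width: 0.278
grip_force: 30.0
```

Request:
{"api": "play_rows", "payload": {
  "increments": [0,0.64,-0.24,0,0,0,1,0,1.3,-0.39,0,0,0,1,0,1.98,-0.46,0,0,0,1,0,2.66,-0.43,0,0,0,1]
}}

```text
clock: 16.23
eef_pos: [596.8, 160.8, 182.2]
tool_rot: [-180.0, -0.0, 7.8]
contact_force: [0.2, 3.2, 1.6]
width: 0.283
grip_force: 30.0
```

Request:
{"api": "play_rows", "payload": {
  "increments": [0,0.67,0.11,0,0,0,1,0,1.32,0.31,0,0,0,1,0,1.94,0.59,0,0,0,1,0,2.52,0.95,0,0,0,1]
}}

```text
clock: 16.73
eef_pos: [600.3, 135.8, 172.8]
tool_rot: [180.0, -0.0, 7.8]
contact_force: [-0.8, 3.5, 3.2]
width: 0.282
grip_force: 30.0
```

Request:
{"api": "play_rows", "payload": {
  "increments": [0,0.53,0.43,0,0,0,1,0,0.99,0.93,0,0,0,1,0,1.39,1.48,0,0,0,1,0,1.7,2.08,0,0,0,1]
}}

```text
clock: 17.23
eef_pos: [602.8, 118.9, 152.0]
tool_rot: [180.0, -0.1, 7.8]
contact_force: [-1.5, 2.2, 4.9]
width: 0.284
grip_force: 30.0
```

```bash
cat > tq.py <<'E'
import numpy as np
from scipy.optimize import least_squares
D=np.array([[603.1,119.0,153.7,-.7,1.7,6.1],[603.9,114.1,127.6,-.5,.6,8.6],[603.3,121.4,102.7,-.7,-3.2,7.6],[600.7,139.9,84.7,2.3,-9.5,2.8],[595.8,165.7,78,4.8,-9.7,-5.8],[590.7,191.6,84.9,2.4,-6.4,-5.4],[587.7,213,107.8,-1.8,-3,-6.5],[589.3,218.7,136.7,-1.4,1,-4.5],[590.5,208.4,161.6,.3,2.3,-1.3],[593,187.2,178.1,-.8,3.6,-.5],[596.8,160.8,182.2,.2,3.2,1.6],[600.3,135.8,172.8,-.8,3.5,3.2],[602.8,118.9,152,-1.5,2.2,4.9]])
r=-(D[:,1]*.991-D[:,0]*.1345); z=D[:,2]   # right, up
fr=-(D[:,4]*.991-D[:,3]*.1345); fz=D[:,5]
c=least_squares(lambda p:np.hypot(r-p[0],z-p[1])-p[2],[-90,131,52]).x
print("circle",c,"hub r by fit",-(174.3*.991-647.7*.1345)); print(np.round(np.hypot(r-c[0],z-c[1])-c[2],1))
th=np.arctan2(r-c[0],z-c[1])
# force on tool opposes: torque applied by tool cw = -(F . t), t=(cos,-sin)
T=-(fr*np.cos(th)-fz*np.sin(th))*.052; rad=fr*np.sin(th)+fz*np.cos(th)
print(np.c_[np.degrees(th).round(),T.round(2),rad.round(1)])
f=least_squares(lambda p:p[0]-p[1]*np.sin(th+p[2])-T,[.3,.18,0]);p=f.x
if p[1]<0:p[1]*=-1;p[2]+=np.pi
print("drag,m,alpha",p[0],p[1],np.degrees(p[2])%360,"theta final",(180-np.degrees(p[2]))%360,f.fun.round(2))
print("sd deg",np.degrees(np.sqrt(np.linalg.inv(f.jac.T@f.jac)[2,2]*f.fun.var()*13/10)))
E
python3 tq.py
```

```text
circle [-84.48982922 130.24843338  52.6535636 ] hub r by fit -85.61564999999999
[ 0.5  0.1  0.4  0.1 -0.4 -0.4 -0.1  0.7  0.2 -0.3 -0.4 -0.2 -0.2]
[[ 6.40e+01  3.30e-01  1.10e+00]
 [ 9.30e+01  4.40e-01 -1.10e+00]
 [ 1.21e+02  4.20e-01 -1.30e+00]
 [ 1.50e+02  5.10e-01  2.50e+00]
 [ 1.80e+02  5.30e-01  5.90e+00]
 [-1.50e+02  4.40e-01  1.40e+00]
 [-1.15e+02  3.70e-01  3.00e-01]
 [-8.30e+01  2.40e-01  6.00e-01]
 [-5.40e+01  1.20e-01  1.00e+00]
 [-2.40e+01  1.90e-01  1.00e+00]
 [ 6.00e+00  1.70e-01  1.30e+00]
 [ 3.60e+01  2.50e-01  5.00e-01]
 [ 6.60e+01  2.80e-01 -1.00e-01]]
drag,m,alpha 0.3310371221989896 0.1821453400763268 110.92207562096931 theta final 69.07792437903069 [-0.01 -0.04  0.05  0.   -0.03  0.01 -0.02  0.01  0.05 -0.04 -0.   -0.02
  0.04]
sd deg 4.1806718569174555
```

Fit: drag 0.33 N m, imbalance 0.18 N m. Correcting for the handle's 0.7 N weight carried by the sensor, the heavy side is about 120° ahead of the pin, so the pin must end near 58–60°. I'm turning back about 8° with allowance for the play.

Request:
{"api": "play_rows", "payload": {
  "increments": [0,-0.15,-0.25,0,0,0,1,0,-0.3,-0.5,0,0,0,1,0,-0.45,-0.75,0,0,0,1,0,-0.59,-0.99,0,0,0,1,0,-0.59,-0.99,0,0,0,1,0,-0.59,-0.99,0,0,0,1,0,-0.59,-0.99,0,0,0,1]
}}

```text
clock: 18.1
eef_pos: [600.7, 124.2, 161.1]
tool_rot: [179.9, 0.1, 7.8]
contact_force: [-0.7, -4.1, -4.1]
width: 0.282
grip_force: 30.0
```

Run:
```python
from h import *
from workcell import cams,status
exec(open("tq.py").read().split("# force on tool")[0])
fz=fz+.7
for w in (np.ones(13),1/(1+np.abs(fr*np.sin(th)+fz*np.cos(th))/3)):
    T=-(fr*np.cos(th)-fz*np.sin(th))*.052
    p=least_squares(lambda p:w*(p[0]-p[1]*np.sin(th+p[2])-T),[.3,.18,2]).x;print(p,180-np.degrees(p[2]))
s=status.sense();e=s["eef_pos"];print(s["clock"],e,s["contact_force"],s["grip_force"],"TCP angle",np.degrees(np.arctan2(-(e[1]*.991-e[0]*.1345)-c[0],e[2]-c[1])))
```

```text
circle [-84.48982922 130.24843338  52.6535636 ] hub r by fit -85.61564999999999
[ 0.5  0.1  0.4  0.1 -0.4 -0.4 -0.1  0.7  0.2 -0.3 -0.4 -0.2 -0.2]
[0.33103712 0.19808349 2.10845463] 59.194448419474114
[0.32954568 0.19613612 2.09098186] 60.195564164740716
18.1 [600.72463587 124.20668537 161.07093861] [-0.65233848 -4.07774371 -4.11668414] 29.996474721701816 TCP angle 53.854948534555874
```

Request:
{"api": "play_rows", "payload": {
  "increments": [0.2,0,0,0,0,0,1,0.2,0,0,0,0,0,1,0.2,0,0,0,0,0,1]
}}

```text
clock: 18.48
eef_pos: [602.1, 124.7, 160.8]
tool_rot: [179.9, 0.2, 7.8]
contact_force: [-2.8, -4.7, -3.8]
width: 0.282
grip_force: 30.0
```

Request:
{"api": "play_rows", "payload": {
  "increments": [0.1,0,0,0,0,0,1,0.1,0,0,0,0,0,1,0.1,0,0,0,0,0,1]
}}

```text
clock: 18.85
eef_pos: [602.8, 125.0, 160.6]
tool_rot: [179.9, 0.2, 7.8]
contact_force: [-2.6, -3.5, -3.7]
width: 0.282
grip_force: 30.0
```

Request:
{"api": "play_rows", "payload": {
  "increments": [0.15,0,0,0,0,0,1,0.15,0,0,0,0,0,1,0.15,0,0,0,0,0,1,0.15,0,0,0,0,0,1]
}}

```text
clock: 19.35
eef_pos: [603.2, 125.1, 160.5]
tool_rot: [179.9, 0.4, 7.8]
contact_force: [-4.9, -5.3, -2.3]
width: 0.283
grip_force: 30.0
```

Request:
{"api": "play_rows", "payload": {
  "increments": [-0.1,0,0,0,0,0,1,-0.1,0,0,0,0,0,1,-0.1,0,0,0,0,0,1,-0.1,0,0,0,0,0,1]
}}

```text
clock: 19.85
eef_pos: [603.2, 125.1, 160.6]
tool_rot: [180.0, 0.3, 7.8]
contact_force: [-1.9, -4.1, -3.8]
width: 0.286
grip_force: 30.0
```

```bash
python3 -c "
from workcell import status,ctrl
s=status.sense();print(s['eef_pos'],s['contact_force'],s['grip_force'],s['qd'].round(2))
print(ctrl.hand_in())"
```

```text
[603.18502567 125.06355241 160.56727902] [-1.88295844 -4.14122208 -3.78288623] 29.99724704597611 [ 0.04 -0.16 -0.04  0.02  0.08  0.05]
the job is handed in; nothing more can be done
None
```

I handed the job in at about 20 s: the handle is seated on the crank pin and still gripped, after one full turn plus about 30°, and the wheel is held still with the heavy side, felt about 120° clockwise of the pin as the robot sees it, straight down to within about 6° by my estimate (no verdict was shown).

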